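# Seat a well block in the low corner of a tilt stand

### The arm

A 6-joint arm with a two-finger parallel gripper is mounted at the origin on the work surface. World frame = base frame: x ahead of the robot, y to its left, z up, the work surface at z = 0. Lengths are in m, angles in rad, forces in N, time in s.
With the tool pointing down it reaches from about 0.25 to 0.775 m from the base axis. Payload 4 kg.
Tool frame: the origin (TCP) lies at the centre of the arm's flange, where the gripper is bolted on; the fingertips stand 199 mm ahead of it and the grasp point (between the pads) lies 180 mm ahead of it (robot.tcp_to_tips is the z of the fingertips in the tool frame, in m); z points along the fingers, y is the line along which they close (so a half turn about z gives the same grasp; the last joint's range is limited). The gripper opens to 94 mm and grips with 3 to 60 N. Pads are 16 mm wide; open, the fingers measure 119 mm over their backs; the gripper's body (75 mm by 177 mm) begins 78 mm behind the grasp point.
Start: joints at [-1.453, 0.087, 1.371, -0, 1.684, -0.103], TCP at [0.12, -0.537, 0.405] pointing down, gripper open.
Joint ranges: [-3.1, 3.1], [-0.76, 2.03], [0.27, 2.55], [-1.08, 4.22], [0.17, 2.65], [-2.57, 2.57]. Speed limits (rad/s): [2.79, 2.79, 3.14, 3.14, 3.14, 3.14].

### API

Orientations are given as [roll, pitch, yaw] about the fixed x, y, z axes, in that order (R = Rz(yaw) Ry(pitch) Rx(roll)).
In Python, from bench import robot gives the robot as it stands.
- The arm moves only by the tool play_rows, never from a script. Its arguments are lists of equal length, an entry for each row: "translation": the shift along the tool's x, y, z scaled (see below), a list of three; "twist": the turn, a rotation vector about the tool's x, y, z scaled (see below), a list of three; "gripper": the opening, from -1 (shut) to 1 (fully open). A call has 1 to 8 rows; each row shifts and turns the commanded pose from where the row before left it, along the tool's axes as they then stand; what a row does not reach is not made up. The controller multiplies each number of a shift by 0.04 m and each number of a turn by 0.1 rad. A row lasts 1/10 s, in which the tool goes at most 50 mm and 8.59 degrees, less where a joint would pass 70% of its speed; a pose out of reach is approached as far as the arm can. A call with a number of a shift or a turn outside -1 to 1 is refused whole. A call with a gripper value outside its range is refused whole. The fingers move at their own pace and stop on an object; the grip force is fixed at half the most. Time passes only in rows, so rows that do not move let the fingers close. It gives the time, the measured TCP pose, the force, the opening and the grip force at its end, in the units of the state.
- robot.get_obs(): the state, without advancing time (a new reading comes with each control period).
- robot.snapshot(name): name is "scene" or "top" or "wrist"; returns the picture (420x560x3 uint8, red, green, blue); there is no depth.
- robot.camera_model(name): a dict with "camera_matrix" (3x3 intrinsics, pixels), "rvec" (rotation vector, rad) and "tvec" (3), from world to camera coordinates, as OpenCV has them. Camera axes: x right, y down, z forward; pixel columns grow to the right and rows downward; lengths in m; the calibration is good to about 2 mm. A picture is of the moment at which its call begins: read the wrist's pose just before it. camera_model takes no time and is no camera call; for the wrist camera it gives the pose at the moment of the call.
- robot.close_job(): hands the job in; it is judged then, once.
Trained networks look in the newest picture that a camera, given by its name, has taken for a name from the list of things; names that differ only in an ending like _2 or _b are one class to them, and where a whole thing is asked for, a point or a joint stands for the part that bears it (a point fixed in the world has none). Each returns a list of dicts, best first, with "score" (0 to 1); they miss things now and then, are a little off and sometimes report something else, mostly with a low value. They report only what shows in the picture. A call takes as long as a camera call. They do not tell look-alikes from the thing itself.
- robot.recognise(name, camera): "centre" ([x, y, z] in m, in world coordinates, good to about 4 mm: the middle of the surface that is visible of it).
- robot.spot_point(name, camera): "centre" ([x, y, z] in m, in world coordinates, good to about 4 mm: a listed point, or the origin of a listed thing).
The state is a dict: "time": time; "joint_positions": joint angles; "qvel": joint speeds; "joint_torque": joint torques, N m; "tool_pos": TCP position; "ee_rot": TCP orientation; "wrist_force": force on the tool from outside, world axes, zero at the start; "wrist_torque": the same for the moment, N m; "width": finger opening in m; "finger_force": force on a finger pad.
Only numpy, scipy, OpenCV 4.12 (cv2) and the standard library are available. Lean on these libraries where they do the work, as an engineer would, in place of code of your own. Each camera call takes 0.05 s, during which the arm holds its last target. There are 200 camera calls.

### The job

Load the pink-topped well block, right way up, onto the inclined plate of the tilt stand and get it fully home in the plate's low corner: flat on the plate, its long side flush against the long blue fence and its short end up against the steel pad of the red end stop, then let go. Handle it gently: do not drop it on the plate or press it hard into place (no more than about 10 N against the stop), and leave everything else on the bench alone.

Things in the scene. Friction and masses are not known exactly. Their poses are not given: they have to be found in the camera images.
- pink_block_center (a point): Centre (half-way up) of the loose well block with the pink top: an aluminium block 90 mm long (its x axis), 56 mm wide (its y axis), 36 mm high (its z axis, up), with a pink well plate as its top; 0.27 to 0.43 kg. It lies flat on the bench at the start and is gripped across its 56 mm width. Either end may face the red stop.
- tilt_plate: Smooth inclined aluminium plate of the fixed tilt stand. Origin: the locating corner, where the inner faces of blue fence and red bracket meet the plate's upper surface. z: plate normal, upward. x: along the blue fence, away from the red stop. y: away from the fence, up the slope. The free surface spans x 0 to 200 mm, y 0 to 130 mm at z = 0; the far x and y edges are open.
- plate_middle (a point): Point on the plate's surface at x 105, y 65 mm (axes of tilt_plate). The plate slopes 21 degrees down towards the fence (-y) and 9 degrees down towards the red stop (-x); friction 0.16 to 0.24, fence and pad alike. A block let go here slides by itself to the blue fence but mostly stays short of the red stop; a push of 1 to 3 N along the fence moves it on.
- low_fence: The long blue fence at the low edge of the inclined plate, fixed and rigid, 212 mm long, 12 mm thick, standing 28 mm above the plate's surface. Origin and axes are those of tilt_plate; its inner face is the plane y = 0. It is too tall for a finger to pass between it and a block that lies against it.
- end_stop: Fixed red end stop: a bracket 12 mm thick, 28 mm high, from y = 0 to 70 mm, its inner face the plane x = 0 (origin and axes of tilt_plate), with a steel pad (34 mm wide, centred at y 28 mm, z 4 to 24 mm) that stands 2 to 20 mm out of that face. The pad is set by a screw, differently each time, and its setting is not reported; it does not yield. The block's end rests on the pad.
- orange_block_center (a point): Centre (half-way up) of the other well block, with an orange top, same size and shape as the pink one, lying on the bench: to be left alone.
- tip_rack: Blue pipette-tip box with orange top, 122 x 84 x 61 mm; origin under its centre. Leave alone.
- sample_tube: Clear tube with orange cap lying on the bench, 112 mm long (x axis), 30 mm thick; origin under its centre. Leave alone.
- pipette: Hand pipette with dark handle lying on the bench, 235 mm long (x axis), up to 50 mm wide, 25 mm high; origin under its middle. Leave alone.
- buffer_bottle: Standing amber bottle with blue cap, 70 mm diameter, 150 mm high; origin under its centre. Leave alone.
There are look-alikes about, which are no part of the job. What is shaped like the part that bears pink_block_center but black or green is not meant.

How it is judged:
By the outcome, as a careful person would: the job done as asked, in the order asked, and still so for the second after the job is handed in, with the robot touching nothing.
It also fails if it takes over 64 s, if anything falls off the work surface, if the arm or the gripper's body presses on something with over 40 N, if the wrist force passes 120 N, or if a joint passes its speed limit or range.

## Working session

There is one attempt and no reset: what is moved stays moved. The work goes in short steps, Python scripts to look and compute and a tool call to move; the robot and the scene stay as the last step left them, time stands still between calls to the robot, and variables do not carry over. Pictures are saved under pics/ and viewed, at most 10 in all, crops included, and the job is handed in when it is done.

Besides the shell and the picture viewer there is one more tool, called after "Emit:" as name(argument=value, ...) on one line, values as JSON. play_rows: Moves the arm, as the interface text tells. Its arguments: {"type":"object","properties":{"translation":{"type":"array","items":{"type":"array","items":{"type":"number","minimum":-1,"maximum":1}}},"twist":{"type":"array","items":{"type":"array","items":{"type":"number","minimum":-1,"maximum":1}}},"gripper":{"type":"array","items":{"type":"number"}}},"required":["translation","twist","gripper"]}

```bash
mkdir -p pics; ls
python3 - <<'E'
from bench import robot
import cv2
for c in ("scene","top"):
    im=robot.snapshot(c); cv2.imwrite(f"pics/{c}0.png",im[:,:,::-1])
    for n in ("pink_block_center","plate_middle","tilt_plate","orange_block_center","end_stop","low_fence","buffer_bottle","tip_rack"):
        for f in ("spot_point",):
            print(c,n,[(round(d["score"],2),[round(float(v),3) for v in d["centre"]]) for d in getattr(robot,f)(n,c)][:4])
o=robot.get_obs();print(o)
E
```

```text
pics
scene pink_block_center [(0.82, [0.72, -0.371, 0.018]), (0.72, [0.442, -0.394, 0.02]), (0.58, [0.573, -0.308, 0.015])]
scene plate_middle [(0.74, [0.55, 0.142, 0.089]), (0.31, [0.54, 0.429, -0.003])]
scene tilt_plate [(0.76, [0.464, 0.062, 0.046])]
scene orange_block_center [(0.67, [0.461, 0.063, 0.043]), (0.58, [0.487, -0.109, 0.025])]
scene end_stop [(0.69, [0.463, 0.064, 0.043])]
scene low_fence [(0.57, [0.466, 0.064, 0.042]), (0.57, [0.486, -0.11, 0.022])]
scene buffer_bottle [(0.83, [0.749, 0.041, -0.001]), (0.15, [0.572, -0.303, 0.014])]
scene tip_rack [(0.89, [0.541, 0.423, -0.003])]
top pink_block_center [(0.67, [0.723, -0.37, 0.02]), (0.63, [0.44, -0.392, 0.018])]
top plate_middle [(0.61, [0.547, 0.14, 0.087]), (0.53, [0.68, -0.128, 0.0])]
top tilt_plate [(0.81, [0.464, 0.063, 0.043])]
top orange_block_center [(0.97, [0.488, -0.108, 0.014])]
top end_stop [(0.65, [0.461, 0.064, 0.046]), (0.25, [0.682, -0.125, 0.004])]
top low_fence [(0.75, [0.463, 0.061, 0.04])]
top buffer_bottle [(0.58, [0.746, 0.039, -0.003])]
top tip_rack [(0.57, [0.538, 0.419, -0.004])]
{'time': 0.9, 'joint_positions': array([-1.45310096e+00,  8.71553675e-02,  1.37069776e+00,  1.43787907e-05,
        1.68363347e+00, -1.03096854e-01]), 'qvel': array([-1.36504430e-03,  1.15670476e-03, -5.85295160e-04,  6.92061124e-04,
       -8.78025133e-05, -2.44496911e-04]), 'joint_torque': array([ 1.25452589e-04, -3.40034401e+01, -3.02601278e+01,  7.15997885e-02,
        2.35308713e-02,  4.27316806e-06]), 'tool_pos': array([ 0.12044895, -0.53663304,  0.40473143]), 'ee_rot': array([ 3.14148569e+00, -3.29679005e-06,  2.20793842e-01]), 'wrist_force': array([ 0.52823598, -0.4843472 , -0.16066261]), 'wrist_torque': array([ 0.01360362, -0.04584694, -0.00798471]), 'finger_force': 0.0, 'width': 0.09430288267212418}
```

View pics/top0.png

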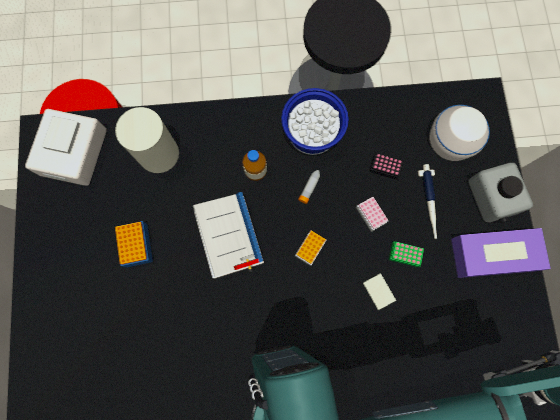

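View pics/scene0.png

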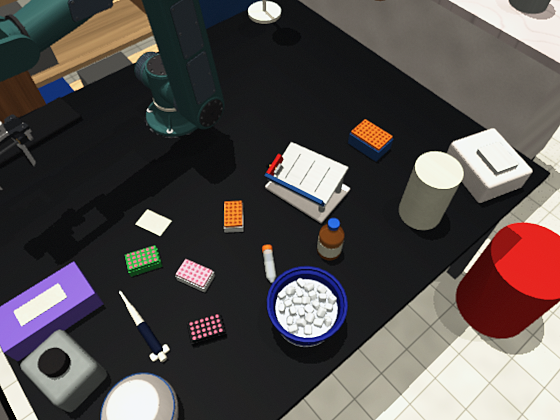

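Top view: the pink block is at px (372,213), black and green look-alikes at (387,165) and (407,253), stand with blue fence on its right side at (250,228), red stop at (245,265). The pink block is the (0.573,-0.308) hit.

```bash
cat > h.py <<'E'
import numpy as np, cv2
from bench import robot
from scipy.spatial.transform import Rotation as Ro
def cam(c):
    m=robot.camera_model(c); return np.array(m["camera_matrix"]),np.array(m["rvec"],float).ravel(),np.array(m["tvec"],float).ravel()
def proj(P,C): return cv2.projectPoints(np.atleast_2d(np.array(P,float)),C[1],C[2],C[0],None)[0].reshape(-1,2)
def ray(uv,C,z):
    K,r,t=C; R=cv2.Rodrigues(r)[0]; uv=np.atleast_2d(np.array(uv,float))
    d=np.c_[uv,np.ones(len(uv))]@np.linalg.inv(K).T@R; o=-R.T@t
    return o+d*((z-o[2])/d[:,2])[:,None]
def plateR(yaw,a=np.radians(9),b=np.radians(21)):
    # x axis elevated 9 deg, normal such that y slope is 21 deg
    return Ro.from_euler('z',yaw).as_matrix()@Ro.from_euler('XY',[b,-a]).as_matrix()
def pinkmask(im):
    h=cv2.cvtColor(im,cv2.COLOR_RGB2HSV); return h
def goto(p,R,maxlen=0.04):
    """moves in tool axes from current pose to (p,R)"""
    o=robot.get_obs(); R0=Ro.from_euler('xyz',o["ee_rot"]).as_matrix()
    d=R0.T@(np.array(p)-o["tool_pos"]); w=Ro.from_matrix(R0.T@R).as_rotvec()
    return d/0.04,w/0.1
E
python3 - <<'E'
from h import *
for c,box in (("top",(355,190,392,235)),("scene",(170,250,222,296))):
    im=cv2.imread(f"pics/{c}0.png")[:,:,::-1]; C=cam(c)
    x0,y0,x1,y1=box; s=im[y0:y1,x0:x1].astype(int)
    m=((s[...,0]>150)&(s[...,0]-s[...,1]>10)&(s[...,2]>120)|(s.min(2)>185)).astype(np.uint8)
    m=cv2.morphologyEx(m,cv2.MORPH_CLOSE,np.ones((5,5)))
    pts=np.argwhere(m)[:,::-1]+[x0,y0]; g=ray(pts,C,0.036)[:,:2]
    r=cv2.minAreaRect((g*1000).astype(np.float32)); print(c,m.sum(),r)
    if c=="top": b=(232,180,275,290)
for c,(x0,y0,x1,y1) in (("top",(185,185,275,285)),("scene",(255,130,360,230))):
    im=cv2.imread(f"pics/{c}0.png")[y0:y1,x0:x1]
    k=380//(y1-y0)+0; k=4; cv2.imwrite(f"pics/{c}c.png",cv2.resize(im,None,fx=k,fy=k,interpolation=cv2.INTER_CUBIC))
a=cv2.imread("pics/topc.png");b=cv2.imread("pics/scenec.png");cv2.imwrite("pics/both.png",np.hstack([a,b]))
print(robot.camera_model("wrist"),a.shape,b.shape)
E
```

```text
top 512 ((573.9397583007812, -304.28192138671875), (87.99081420898438, 55.105674743652344), 25.071855545043945)
scene 618 ((576.2857055664062, -307.6799621582031), (91.68956756591797, 58.72843933105469), 25.32965087890625)
{'camera_matrix': array([[300.02251002,   0.        , 279.11928532],
       [  0.        , 300.02251002, 208.11823599],
       [  0.        ,   0.        ,   1.        ]]), 'rvec': array([-2.29908276,  1.83824268,  0.22447677]), 'tvec': array([-0.5506719 , -0.0254528 ,  0.39027518])} (400, 360, 3) (400, 420, 3)
```

View pics/both.png

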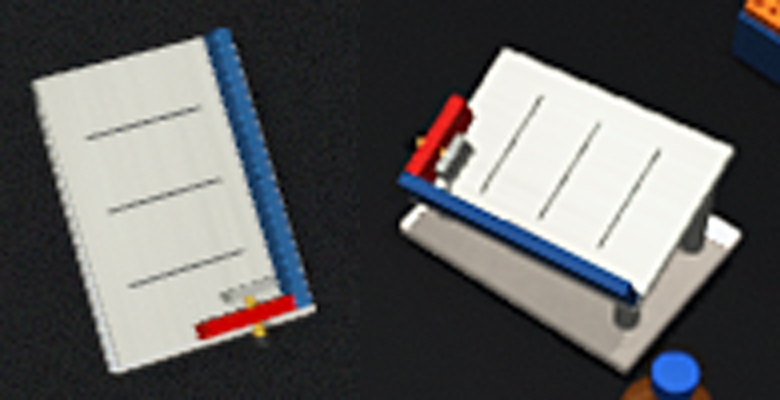

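Both crops show the plate's far corners, the fence on the low right side, the red bracket and its grey pad, which stands clearly out from the bracket (about 10 mm or more). Fitting the plate pose to these corners.

Run:
```python
from h import *
from scipy.optimize import least_squares
O=[("top",(193.75,205.5),(200,130,0),0),("top",(213.75,278.25),(0,130,0),1),
("scene",(291.25,141.75),(0,130,0),1),("scene",(348.75,167.5),(200,130,0),0),
("scene",(265,175),(-12,-12,28),0),("scene",(323.5,203),(200,-6,28),0),("top",(240,192.5),(200,-6,28),0),
("scene",(279,154),(-6,70,28),0),("top",(259,260),(0,0,28),0),("scene",(269.7,172.5),(0,0,28),0)]
C={c:cam(c) for c in("top","scene")}
def f(v):
    R=plateR(v[3]); r=[]
    for c,uv,p,e in O:
        p=np.array(p,float)/1000
        if e:p[0]+=v[4]
        r+=list(proj(R@p+v[:3],C[c])[0]-uv)
    return np.r_[r,(v[:3]-[.464,.0625,.0445])/.004*.7]
s=least_squares(f,[.464,.062,.044,.31,0],loss="soft_l1")
print(s.x,np.degrees(s.x[3]));print(np.round(f(s.x),1))
R=plateR(s.x[3]);print(R@[.105,.065,0]+s.x[:3]); np.savez("plate.npz",o=s.x[:3],yaw=s.x[3])
# move to above block
th=np.radians(25.2); Rg=Ro.from_euler('xyz',[np.pi,0,th]).as_matrix()
print(goto([.575,-.306,.40],Rg),goto([.575,-.306,.199+.008],Rg))
```

```text
[ 0.46201695  0.06445149  0.04281892  0.26630235 -0.01477233] 15.258000490061784
[-0.4 -0.2  0.5 -0.5 -0.3 -0.4 -0.4  0.1 -0.7  0.1 -1.6 -0.6 -0.3  0.2
  1.1 -0.1 -1.7 -1.  -0.3  0.9 -0.3  0.3 -0.3]
[0.54764808 0.14460849 0.08144747]
(array([12.35064817, -3.13715149,  0.11799091]), array([ 1.0689483e-03,  8.4302688e-05, -2.1902913e+00])) (array([12.35063226, -3.13766758,  4.94299089]), array([ 1.0689483e-03,  8.4302688e-05, -2.1902913e+00]))
```

Emit:
play_rows(translation=[[0.5,-0.1,0],[0.95,-0.25,0],[0.95,-0.25,0],[0.95,-0.25,0],[0.95,-0.25,0],[0.95,-0.25,0],[0.95,-0.25,0],[0.95,-0.25,0]], twist=[[0,0,0],[0,0,0],[0,0,0],[0,0,0],[0,0,0],[0,0,0],[0,0,0],[0,0,0]], gripper=[1,1,1,1,1,1,1,1])

```text
time: 1.7
tool_pos: [0.3846, -0.4008, 0.4049]
ee_rot: [3.141, -0.0, 0.221]
wrist_force: [0.5, -0.8, 0.6]
width: 0.0939
finger_force: 0.0
```

Emit:
play_rows(translation=[[0.95,-0.25,0.3],[0.95,-0.25,0.3],[0.95,-0.25,0.3],[0.95,-0.25,0.3],[0.95,-0.25,0.3],[0.45,-0.04,0],[0,0,0],[0,0,0]], twist=[[0,0,0],[0,0,0],[0,0,0],[0,0,0],[0,0,0],[0,0,-0.9],[0,0,-0.9],[0,0,-0.4]], gripper=[1,1,1,1,1,1,1,1])

```text
time: 2.5
tool_pos: [0.5758, -0.3052, 0.344]
ee_rot: [-3.141, 0.001, 0.445]
wrist_force: [-0.1, -0.8, 0.2]
width: 0.0941
finger_force: 0.0
```

Run:
```python
from h import *
o=robot.get_obs();print(o["time"],o["tool_pos"],o["ee_rot"],o["joint_positions"],o["wrist_force"])
C=cam("wrist");im=robot.snapshot("wrist");cv2.imwrite("pics/w1.png",im[:,:,::-1])
print([(d["score"],d["centre"]) for d in robot.spot_point("pink_block_center","wrist")])
s=im.astype(int);m=((s[...,0]>150)&(s[...,0]-s[...,1]>10)&(s[...,2]>120)|(s.min(2)>185)).astype(np.uint8)
m=cv2.morphologyEx(m,cv2.MORPH_CLOSE,np.ones((9,9)));n,l,st,ce=cv2.connectedComponentsWithStats(m)
for i in range(1,n):
    if st[i][4]>500:
        g=ray(np.argwhere(l==i)[:,::-1],C,.036)[:,:2]; print(st[i],cv2.minAreaRect((g*1000).astype(np.float32)))
```

```text
2.5 [ 0.57583783 -0.30524685  0.34396208] [-3.14086862e+00  6.51324447e-04  4.44887252e-01] [-5.74343275e-01  3.31604479e-01  1.20139561e+00 -1.75459055e-04
  1.60955054e+00  5.51559321e-01] [-0.13349443 -0.83772378  0.1890093 ]
[(0.86, [0.7189, -0.3705, 0.016]), (0.66, [0.5723, -0.3038, 0.0186]), (0.58, [0.4465, -0.3888, 0.0161])]
[  97    0   97   60 2912] ((669.5896606445312, -132.48690795898438), (33.144805908203125, 94.0679702758789), 58.950782775878906)
[ 392   41   67   81 1316] ((734.9940795898438, -374.673095703125), (76.89855194091797, 23.119426727294922), 67.73493194580078)
[ 369   63   66   79 1245] ((711.8968505859375, -365.23822021484375), (76.93097686767578, 23.100309371948242), 67.6656494140625)
[  49  155   69   87 1135] ((490.8171691894531, -136.02537536621094), (46.57135009765625, 100.30657958984375), 86.56914520263672)
[467 155  49  41 830] ((697.244140625, -477.0750427246094), (46.665809631347656, 34.31855773925781), 89.26250457763672)
[ 252  161   56   88 4796] ((576.132568359375, -305.56268310546875), (88.31293487548828, 53.91086959838867), 25.50929069519043)
[417 251  33  38 588] ((582.7569580078125, -478.3548278808594), (19.416624069213867, 39.80943298339844), 88.96807861328125)
[ 172  333   49   47 2230] ((378.20458984375, -296.54254150390625), (62.97724533081055, 54.02661895751953), 23.197900772094727)
[ 270  333   67   38 1414] ((441.4518127441406, -398.93743896484375), (63.835243225097656, 47.30869674682617), 70.80071258544922)
```

View pics/w1.png

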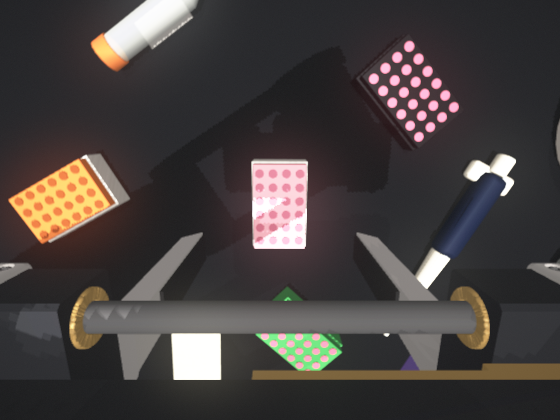

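The wrist view shows the pink block at px (280,205), aligned with the fingers, with no neighbour in their way.

Emit:
play_rows(translation=[[0,0,0.5],[0,0,0.8],[0,0,0.8],[0,0,0.7],[0,0,0.4],[0,0,0.15],[0,0,0],[0,0,0]], twist=[[0,0,0],[0,0,0],[0,0,0],[0,0,0],[0,0,0],[0,0,0],[0,0,0],[0,0,0]], gripper=[1,1,1,1,1,1,1,1])

```text
time: 3.4
tool_pos: [0.5755, -0.3063, 0.2126]
ee_rot: [3.139, -0.002, 0.441]
wrist_force: [0.3, 0.1, 0.2]
width: 0.094
finger_force: 0.0
```

Emit:
play_rows(translation=[[0,0,0],[0,0,0],[0,0,0],[0,0,0],[0,0,0],[0,0,0],[0,0,0],[0,0,0]], twist=[[0,0,0],[0,0,0],[0,0,0],[0,0,0],[0,0,0],[0,0,0],[0,0,0],[0,0,0]], gripper=[0.5,0.2,0.1,-1,-1,-1,-1,-1])

```text
time: 4.2
tool_pos: [0.5749, -0.3058, 0.2108]
ee_rot: [-3.141, 0.0, 0.441]
wrist_force: [-0.0, 0.5, 1.5]
width: 0.0558
finger_force: 30.0
```

Emit:
play_rows(translation=[[0,0,-0.2],[0,0,-0.5],[0,0,-0.9],[0,0,-0.9],[0,0,-0.9],[0,0,-0.6],[0,0,0],[0,0,0]], twist=[[0,0,0],[0,0,0],[0,0,0],[0,0,0],[0,0,0],[0,0,0],[0,0,0],[0,0,0]], gripper=[-1,-1,-1,-1,-1,-1,-1,-1])

```text
time: 5.0
tool_pos: [0.5748, -0.3059, 0.3697]
ee_rot: [-3.141, 0.001, 0.441]
wrist_force: [-0.0, 0.6, -5.6]
width: 0.0559
finger_force: 30.0
```

Emit:
play_rows(translation=[[0.1,-0.4,-0.2],[0.25,-0.9,-0.3],[0.25,-0.9,-0.25],[0.25,-0.9,0],[0.25,-0.9,0],[0.25,-0.9,0],[0.25,-0.9,0],[0.25,-0.9,0]], twist=[[0,0,0],[0,0,0],[0,0,0],[0,0,0],[0,0,0],[0,0,0],[0,0,0],[0,0,0]], gripper=[-1,-1,-1,-1,-1,-1,-1,-1])

```text
time: 5.8
tool_pos: [0.5262, -0.0297, 0.3984]
ee_rot: [-3.139, 0.003, 0.441]
wrist_force: [0.6, 0.6, -4.5]
width: 0.0557
finger_force: 30.0
```

Emit:
play_rows(translation=[[0.25,-0.9,0],[0.25,-0.9,0],[0.25,-0.9,0],[0.1,-0.4,0],[0,0,0],[0,0,0],[0,0,0]], twist=[[0,0,0],[0,0,0],[0,0,0.5],[0,0,0.75],[0,0,0.5],[0,0,0],[0,0,0]], gripper=[-1,-1,-1,-1,-1,-1,-1])

```text
time: 6.5
tool_pos: [0.5056, 0.0952, 0.3992]
ee_rot: [-3.141, 0.003, 0.267]
wrist_force: [-0.4, 1.1, -4.3]
width: 0.0557
finger_force: 30.0
```

Run:
```python
from h import *
o=robot.get_obs();print(o["time"],o["tool_pos"],o["ee_rot"],o["joint_positions"],o["wrist_force"])
C=cam("wrist");im=robot.snapshot("wrist")
z=np.load("plate.npz");R=plateR(z["yaw"]);o=z["o"]
print([(d["score"],d["centre"]) for d in robot.spot_point("tilt_plate","wrist")])
P=np.array([(0,0,28),(200,0,28),(200,-12,28),(-12,-12,28),(0,70,28),(-12,70,28),(200,130,0),(200,0,0),(0,130,0)])/1000
uv=proj(P@R.T+o,C);print(uv.round(0))
big=cv2.resize(im,(784,588),interpolation=cv2.INTER_CUBIC)[:,:,::-1].copy()
for p in uv: cv2.circle(big,tuple(int(v*1.4) for v in p),4,(0,255,0),1)
cv2.imwrite("pics/w2.png",big)
np.savez("w2.npz",K=C[0],r=C[1],t=C[2])
```

```text
6.5 [0.505575   0.09516923 0.39923795] [-3.14105754e+00  2.87174093e-03  2.67297062e-01] [ 7.58259490e-02  9.97358965e-03  1.46201563e+00 -2.12754583e-05
  1.67252453e+00  1.37932385e+00] [-0.37266196  1.1003649  -4.31126255]
[]
[[304. 249.]
 [325.  44.]
 [337.  45.]
 [313. 257.]
 [242. 258.]
 [242. 268.]
 [161.  30.]
 [311.  47.]
 [179. 252.]]
```

View pics/w2.png

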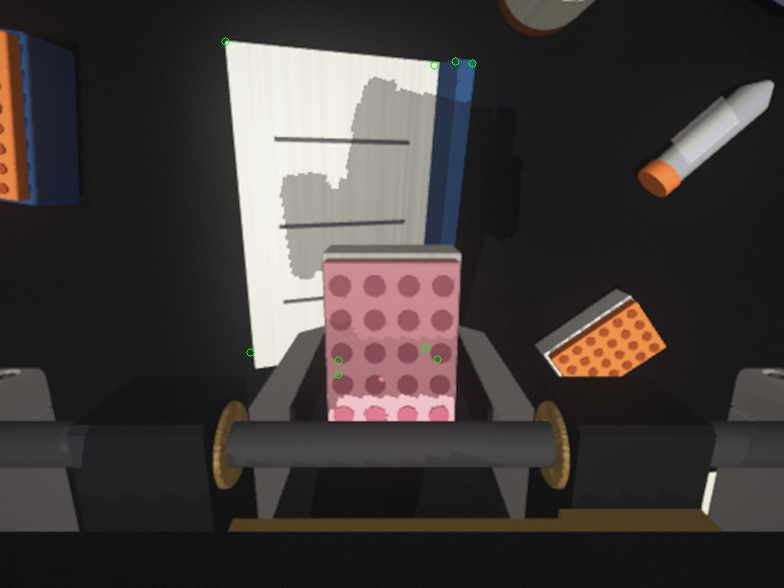

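The projected plate corners (green) coincide with the image to about 1 px: plate pose is good. The block is straight in the grip.

```bash
cat >> h.py <<'E'
_z=np.load("plate.npz"); PR=plateR(float(_z["yaw"])); PO=_z["o"]
RT=PR@np.diag([1,-1,-1.])   # tool x = plate x, y = -plate y, z = -plate z
def state():
    o=robot.get_obs(); R=Ro.from_euler('xyz',o["ee_rot"]).as_matrix()
    return dict(t=o["time"],p_tcp=((o["tool_pos"]-PO)@PR*1000).round(1),tip=((o["tool_pos"]+R[:,2]*.199-PO)@PR*1000).round(1),
      rot=Ro.from_matrix(R.T@RT).as_rotvec().round(3),f=(o["wrist_force"]@PR).round(1),w=o["width"],q=o["joint_positions"].round(2))
E
python3 - <<'E'
from h import *
s=state();print(s)
tgt=np.array([85,50,250.8])
d=(tgt-s["p_tcp"])*[1,-1,-1]; print("tool-axes mm after turn",d,d/40,"twist",s["rot"]/.1, PR@(tgt/1000)+PO)
E
```

```text
{'t': 6.6, 'p_tcp': array([100.9, 144.3, 315.1]), 'tip': array([ 71.5,  73.1, 131.7]), 'rot': array([0.366, 0.157, 0.028]), 'f': array([-0.1, -1. , -3.9]), 'w': 0.055451788989988794, 'q': array([ 0.07,  0.01,  1.46, -0.  ,  1.67,  1.38])}
tool-axes mm after turn [-15.9  94.3  64.3] [-0.3975  2.3575  1.6075] twist [3.66 1.57 0.28] [0.51749186 0.03101364 0.30441036]
```

Emit:
play_rows(translation=[[0,0,0],[0,0,0],[0,0,0],[0,0,0],[0,0,0],[0,0,0],[0,0,0]], twist=[[0.4,0.17,0.03],[0.7,0.3,0.05],[0.7,0.3,0.05],[0.7,0.3,0.05],[0.7,0.3,0.05],[0.46,0.2,0.05],[0,0,0]], gripper=[-1,-1,-1,-1,-1,-1,-1])

```text
time: 7.3
tool_pos: [0.5061, 0.0937, 0.4001]
ee_rot: [-2.771, -0.147, 0.208]
wrist_force: [0.4, -0.4, -4.5]
width: 0.0559
finger_force: 30.0
```

Emit:
play_rows(translation=[[-0.05,0.4,0.2],[-0.1,0.6,0.3],[-0.1,0.6,0.3],[-0.1,0.5,0.4],[-0.05,0.26,0.3],[0,0,0.1],[0,0,0],[0,0,0]], twist=[[0,0,0],[0,0,0],[0,0,0],[0,0,0],[0,0,0],[0,0,0],[0,0,0],[0,0,0]], gripper=[-1,-1,-1,-1,-1,-1,-1,-1])

```text
time: 8.1
tool_pos: [0.518, 0.0317, 0.3067]
ee_rot: [-2.771, -0.15, 0.211]
wrist_force: [-0.3, 0.0, -4.7]
width: 0.0561
finger_force: 30.0
```

Run:
```python
from h import *
print(state())
```

```text
{'t': 8.1, 'p_tcp': array([ 86. ,  51.3, 252.6]), 'tip': array([86.6, 51.3, 53.6]), 'rot': array([ 0.   , -0.003,  0.002]), 'f': array([-1. , -1.6, -4.4]), 'w': 0.05607985548270492, 'q': array([-0.16,  0.05,  1.63,  0.4 ,  1.47,  1.13])}
```

Emit:
play_rows(translation=[[0,0,0.2],[0,0,0.25],[0,0,0.2],[0,0,0.1],[0,0,0.05],[0,0,0.05],[0,0,0],[0,0,0]], twist=[[0,0,0],[0,0,0],[0,0,0],[0,0,0],[0,0,0],[0,0,0],[0,0,0],[0,0,0]], gripper=[-1,-1,-1,-1,-1,-1,-1,-1])

```text
time: 8.9
tool_pos: [0.5199, 0.044, 0.2744]
ee_rot: [-2.771, -0.149, 0.209]
wrist_force: [0.1, 0.5, -3.9]
width: 0.0559
finger_force: 30.0
```

Run:
```python
from h import *
print(state())
P=np.array([(0,0,28),(200,0,28),(200,-12,28),(0,70,28),(200,130,0)])/1000
out=[]
for c,(x0,y0,x1,y1) in (("top",(185,185,275,285)),("scene",(255,130,360,230))):
    im=robot.snapshot(c)[y0:y1,x0:x1,::-1]; out.append(cv2.resize(im,None,fx=4,fy=4,interpolation=cv2.INTER_CUBIC))
cv2.imwrite("pics/both2.png",np.hstack(out))
```

```text
{'t': 8.9, 'p_tcp': array([ 85.6,  50.3, 218. ]), 'tip': array([86. , 50.4, 19. ]), 'rot': array([-0.   , -0.002,  0.001]), 'f': array([-0.4, -1. , -3.7]), 'w': 0.05590326352271721, 'q': array([-0.14,  0.07,  1.67,  0.4 ,  1.4 ,  1.13])}
```

View pics/both2.png

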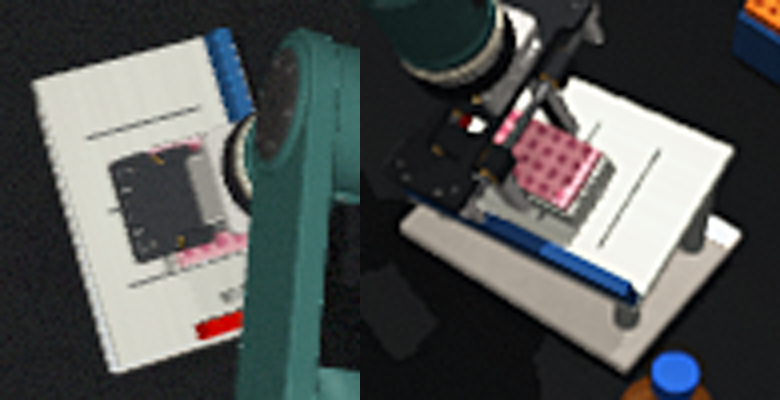

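The block hovers a few mm over the plate, clear of the fence and stop. Lowering slowly to touch.

Emit:
play_rows(translation=[[0,0,0.04],[0,0,0.04],[0,0,0.03],[0,0,0.02],[0,0,0]], twist=[[0,0,0],[0,0,0],[0,0,0],[0,0,0],[0,0,0]], gripper=[-1,-1,-1,-1,-1])

```text
time: 9.5
tool_pos: [0.5204, 0.0457, 0.2707]
ee_rot: [-2.772, -0.15, 0.209]
wrist_force: [-3.2, -3.8, 3.8]
width: 0.0555
finger_force: 30.0
```

Emit:
play_rows(translation=[[0,0,0.02],[0,0,0.02],[0,0,0]], twist=[[0,0,0],[0,0,0],[0,0,0]], gripper=[-1,-1,-1])

```text
time: 9.8
tool_pos: [0.5206, 0.046, 0.2708]
ee_rot: [-2.773, -0.152, 0.21]
wrist_force: [-5.1, -6.0, 10.6]
width: 0.0558
finger_force: 30.0
```

Emit:
play_rows(translation=[[0,0,-0.02],[0,0,-0.005],[0,0,0]], twist=[[0,0,0],[0,0,0],[0,0,0]], gripper=[-1,-1,-1])

```text
time: 10.1
tool_pos: [0.5206, 0.0459, 0.2707]
ee_rot: [-2.772, -0.151, 0.209]
wrist_force: [-3.5, -4.7, 7.4]
width: 0.0561
finger_force: 30.0
```

Run:
```python
from h import *
print(state())
```

```text
{'t': 10.1, 'p_tcp': array([ 86.2,  50.5, 213.9]), 'tip': array([87.1, 50.2, 14.9]), 'rot': array([ 0.001, -0.005,  0.002]), 'f': array([-3.2, -0.8,  8.8]), 'w': 0.056053698655664515, 'q': array([-0.13,  0.08,  1.68,  0.4 ,  1.39,  1.12])}
```

Emit:
play_rows(translation=[[0,0,-0.02],[0,0,-0.01],[0,0,0]], twist=[[0,0,0],[0,0,0],[0,0,0]], gripper=[-1,-1,-1])

```text
time: 10.4
tool_pos: [0.5207, 0.0457, 0.2707]
ee_rot: [-2.771, -0.151, 0.209]
wrist_force: [0.9, -4.3, 3.7]
width: 0.0556
finger_force: 30.0
```

Emit:
play_rows(translation=[[0,0,0],[0,0,0],[0,0,0],[0,0,0],[0,0,0],[0,0,0]], twist=[[0,0,0],[0,0,0],[0,0,0],[0,0,0],[0,0,0],[0,0,0]], gripper=[0.22,0.25,0.28,0.32,0.36,0.36])

```text
time: 11.0
tool_pos: [0.5199, 0.046, 0.2695]
ee_rot: [-2.77, -0.147, 0.21]
wrist_force: [-0.6, -0.3, -0.8]
width: 0.0638
finger_force: 0.3
```

Run:
```python
from h import *
print(state())
```

```text
{'t': 11.0, 'p_tcp': array([ 85.3,  50.4, 212.8]), 'tip': array([85.4, 50.5, 13.8]), 'rot': array([-0.001, -0.001,  0.   ]), 'f': array([-0.7, -0.4, -0.6]), 'w': 0.06382597944977826, 'q': array([-0.13,  0.08,  1.68,  0.4 ,  1.39,  1.12])}
```

Emit:
play_rows(translation=[[0,0,-0.1],[0,0,-0.25],[0,0,-0.5],[0,0,-0.6],[0,0,-0.6],[0,0,-0.5],[0,0,0],[0,0,0]], twist=[[0,0,0],[0,0,0],[0,0,0],[0,0,0],[0,0,0],[0,0,0],[0,0,0],[0,0,0]], gripper=[0.36,0.36,0.36,0.36,0.36,0.36,0.36,0.36])

```text
time: 11.8
tool_pos: [0.5139, 0.0067, 0.3645]
ee_rot: [-2.771, -0.149, 0.209]
wrist_force: [-0.4, 0.9, -0.4]
width: 0.0638
finger_force: 0.0
```

Run:
```python
from h import *
print(state())
C=cam("wrist");im=robot.snapshot("wrist");P=np.array([(0,0,28),(200,0,28),(200,-12,28),(0,70,28),(200,130,0)])/1000
np.savez("w3.npz",K=C[0],r=C[1],t=C[2])
print(proj(P@PR.T+PO,C).round())
cv2.imwrite("pics/w3.png",im[:,:,::-1])
```

```text
{'t': 11.8, 'p_tcp': array([ 85.3,  50.5, 315.7]), 'tip': array([ 85.9,  50.4, 116.7]), 'rot': array([ 0.   , -0.003,  0.001]), 'f': array([-0.3,  0.7, -0.7]), 'w': 0.06384874470345661, 'q': array([-0.21,  0.01,  1.56,  0.4 ,  1.6 ,  1.13])}
[[329. 296.]
 [339.  79.]
 [354.  79.]
 [259. 296.]
 [193.  84.]]
```

View pics/w3.png

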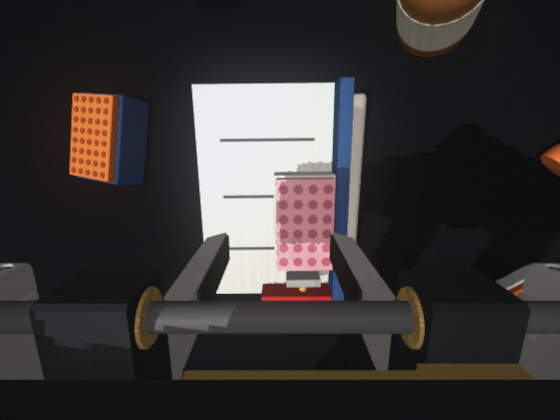

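The block lies against the fence (right edge px ~334), its far end at row ~176, near end at row ~270, pad at rows 272-286 in front of the red stop at row 292.

Run:
```python
from h import *
z=np.load("w3.npz");K,r,t=z["K"],z["r"],z["t"];R=cv2.Rodrigues(r)[0]
# camera in plate frame
Rp=R@PR; tp=R@PO+t
C=(K,cv2.Rodrigues(Rp)[0],tp)
for n,uv,h in (("far top edge L",(277,179),.038),("far top R",(333,179),.038),("near L",(278,270),.038),("near R",(333,270),.038),("pad edge L",(287,274),.026),("pad R",(321,274),.026),("pad back",(303,286),.026),("pad backL",(287,286),.026)):
    print(n,(ray(uv,C,h)[0]*1000).round(1))
```

```text
far top edge L [117.8  51.8  38. ]
far top R [117.9   3.3  38. ]
near L [32.3 50.8 38. ]
near R [32.4 -0.5 38. ]
pad edge L [22.4 42.  26. ]
pad R [22.5  8.7 26. ]
pad back [ 9.5 26.1 26. ]
pad backL [ 9.4 41.9 26. ]
```

Emit:
play_rows(translation=[[0.2,0.1,0],[0.4,0.2,0],[0.4,0.2,0],[0.35,0.13,0],[0.13,0.03,0.2],[0,0,0.4],[0,0,0.5],[0,0,0.4]], twist=[[0,0,0],[0,0,0],[0,0,0],[0,0,0],[0,0,0],[0,0,0],[0,0,0],[0,0,0]], gripper=[-1,-1,-1,-1,-1,-1,-1,-1])

```text
time: 12.65
tool_pos: [0.581, 0.019, 0.3052]
ee_rot: [-2.769, -0.145, 0.21]
wrist_force: [-0.7, -0.0, -0.5]
width: 0.0035
finger_force: 0.0
```

Run:
```python
from h import *
print(state())
```

```text
{'t': 12.65, 'p_tcp': array([144.1,  23.9, 252.5]), 'tip': array([143.8,  24.2,  53.5]), 'rot': array([-0.002,  0.002, -0.   ]), 'f': array([-0.7, -0. , -0.4]), 'w': 0.003483175524062527, 'q': array([-0.17,  0.19,  1.48,  0.4 ,  1.49,  1.13])}
```

Down about 36 mm (some lag remains), then take stock.

Emit:
play_rows(translation=[[0,0,0.3],[0,0,0.3],[0,0,0.2],[0,0,0.05],[0,0,0],[0,0,0]], twist=[[0,0,0],[0,0,0],[0,0,0],[0,0,0],[0,0,0],[0,0,0]], gripper=[-1,-1,-1,-1,-1,-1])

```text
time: 13.25
tool_pos: [0.5835, 0.031, 0.2773]
ee_rot: [-2.771, -0.149, 0.209]
wrist_force: [-0.3, -0.8, -0.7]
width: 0.0004
finger_force: 0.0
```

Run:
```python
from h import *
print(state())
```

```text
{'t': 13.25, 'p_tcp': array([144.9,  24.1, 222. ]), 'tip': array([145.5,  24. ,  23. ]), 'rot': array([ 0.   , -0.003,  0.001]), 'f': array([-0.5, -0.9, -0.3]), 'w': 0.00043385845314961437, 'q': array([-0.15,  0.21,  1.51,  0.4 ,  1.43,  1.13])}
```

Emit:
play_rows(translation=[[0,0,0.1],[-0.1,0,0.07],[-0.15,0,0],[-0.1,0,0],[-0.06,0,0],[-0.05,0,0],[-0.05,0,0],[-0.05,0,0]], twist=[[0,0,0],[0,0,0],[0,0,0],[0,0,0],[0,0,0],[0,0,0],[0,0,0],[0,0,0]], gripper=[-1,-1,-1,-1,-1,-1,-1,-1])

```text
time: 14.05
tool_pos: [0.562, 0.0291, 0.2671]
ee_rot: [-2.771, -0.149, 0.209]
wrist_force: [1.4, -0.0, -0.6]
width: 0.0005
finger_force: 0.4
```

Run:
```python
from h import *
print(state())
```

```text
{'t': 14.05, 'p_tcp': array([122.2,  24. , 214.6]), 'tip': array([122.6,  24. ,  15.6]), 'rot': array([-0.   , -0.002,  0.001]), 'f': array([ 1.3, -0.5, -0.6]), 'w': 0.0005029951106122811, 'q': array([-0.15,  0.17,  1.58,  0.4 ,  1.41,  1.11])}
```

Emit:
play_rows(translation=[[-0.02,0,0],[-0.02,0,0],[-0.02,0,0],[0,0,0]], twist=[[0,0,0],[0,0,0],[0,0,0],[0,0,0]], gripper=[-1,-1,-1,-1])

```text
time: 14.45
tool_pos: [0.5597, 0.0286, 0.2667]
ee_rot: [-2.771, -0.148, 0.209]
wrist_force: [0.4, 0.4, 0.9]
width: 0.0003
finger_force: 0.3
```

Run:
```python
from h import *
print(state())
```

```text
{'t': 14.45, 'p_tcp': array([119.9,  24. , 214.5]), 'tip': array([120.2,  24. ,  15.5]), 'rot': array([-0.   , -0.002,  0.   ]), 'f': array([0.6, 0.6, 0.7]), 'w': 0.0003277777500593936, 'q': array([-0.16,  0.17,  1.58,  0.4 ,  1.41,  1.11])}
```

Emit:
play_rows(translation=[[-0.02,0,0],[-0.02,0,0],[-0.02,0,0],[0,0,0]], twist=[[0,0,0],[0,0,0],[0,0,0],[0,0,0]], gripper=[-1,-1,-1,-1])

```text
time: 14.85
tool_pos: [0.5573, 0.0282, 0.2662]
ee_rot: [-2.771, -0.148, 0.21]
wrist_force: [0.5, 0.5, 0.5]
width: 0.0007
finger_force: 0.3
```

Emit:
play_rows(translation=[[-0.02,0,0],[-0.02,0,0],[0,0,0]], twist=[[0,0,0],[0,0,0],[0,0,0]], gripper=[-1,-1,-1])

```text
time: 15.15
tool_pos: [0.556, 0.0279, 0.266]
ee_rot: [-2.771, -0.149, 0.209]
wrist_force: [2.7, 0.2, -0.1]
width: 0.0003
finger_force: 1.2
```

Emit:
play_rows(translation=[[-0.02,0,0],[-0.01,0,0],[0,0,0]], twist=[[0,0,0],[0,0,0],[0,0,0]], gripper=[-1,-1,-1])

```text
time: 15.45
tool_pos: [0.5554, 0.0277, 0.2663]
ee_rot: [-2.771, -0.151, 0.209]
wrist_force: [5.2, 1.4, -1.5]
width: 0.0001
finger_force: 2.7
```

Force rises while motion stops (pad at ≈17 mm, matching the image). Back off and look.

Emit:
play_rows(translation=[[0.03,0,0],[0.1,0,0],[0.3,0,0],[0.3,0,0],[0,0,-0.3],[0,0,-0.6],[-0.2,0,-0.8],[-0.2,0,-0.8]], twist=[[0,0,0],[0,0,0],[0,0,0],[0,0,0],[0,0,0],[0,0,0],[0,0,0],[0,0,0]], gripper=[-1,-1,-1,-1,-1,-1,-1,-1])

```text
time: 16.25
tool_pos: [0.5605, -0.0085, 0.3608]
ee_rot: [-2.77, -0.145, 0.21]
wrist_force: [0.6, 0.1, -0.0]
width: 0.0003
finger_force: 0.0
```

Emit:
play_rows(translation=[[-0.5,-0.3,-0.5],[-0.8,-0.6,-0.2],[-0.8,-0.6,0],[-0.6,-0.3,0],[0,0,0],[0,0,0]], twist=[[0,0,0],[0,0,0],[0,0,0],[0,0,0],[0,0,0],[0,0,0]], gripper=[-1,-1,-1,-1,-1,-1])

```text
time: 16.85
tool_pos: [0.4371, 0.0238, 0.3963]
ee_rot: [-2.772, -0.149, 0.209]
wrist_force: [0.1, -0.1, -0.7]
width: 0.0007
finger_force: 0.0
```

Run:
```python
from h import *
print(state())
C=cam("wrist");im=robot.snapshot("wrist")
np.savez("w4.npz",K=C[0],r=C[1],t=C[2])
cv2.imwrite("pics/w4.png",cv2.resize(im,(784,588),interpolation=cv2.INTER_CUBIC)[:,:,::-1])
```

```text
{'t': 16.85, 'p_tcp': array([ 19.2,  96.2, 342.9]), 'tip': array([ 19.6,  96. , 143.9]), 'rot': array([ 0.001, -0.002,  0.001]), 'f': array([-0. , -0.4, -0.6]), 'w': 0.000705698018287938, 'q': array([-0.21, -0.18,  1.67,  0.4 ,  1.67,  1.16])}
```

View pics/w4.png

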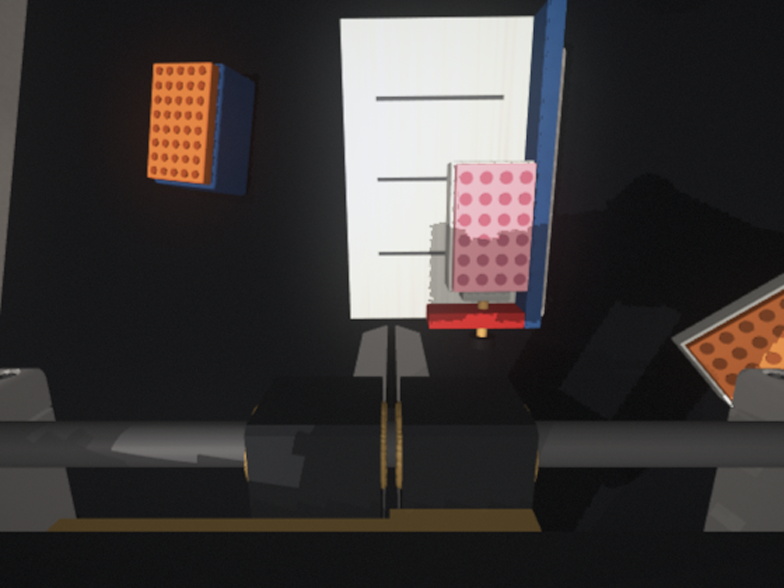

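Run:
```python
from h import *
im=robot.snapshot("wrist")[105:245,300:410,::-1]
cv2.imwrite("pics/w5.png",cv2.resize(im,None,fx=4.2,fy=4.2,interpolation=cv2.INTER_CUBIC))
```

```text
(no output)
```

View pics/w5.png

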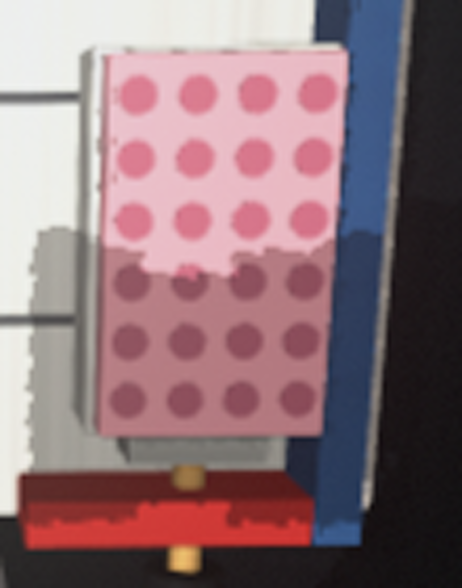

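The close crop shows the block's near end resting on the pad with no plate strip visible. Its right side is parallel to the fence and against it.

```bash
python3 -c "
from bench import robot
print(robot.close_job())"
```

```text
the job is handed in; nothing more can be done
None
```

The pink block is on the tilt plate, flat and pink side up, with its long side against the blue fence and its short end on the steel pad. The last push read about 5 N at the wrist. It has been released with the arm clear, and the job was handed in about 17 s into the 64 s limit.

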